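# Tighten the mould press in cross order

### The arm

A 7-joint arm with a two-finger parallel gripper is mounted at the origin on a cart in front of the work surface, level with it; the furniture and walls round the work are solid. World frame = base frame: x ahead of the robot, y to its left, z up, the work surface at z = 0. Lengths are in mm, angles in degrees, forces in N, time in s.
With the tool pointing down it reaches from about 425 to 950 mm from the base axis. Payload 4.7 kg.
Tool frame: the origin (TCP) lies between the finger pads; the fingertips stand 17 mm ahead of it and the grasp point (between the pads) lies 2 mm behind it; z points along the fingers, y is the line along which they close (so a half turn about z gives the same grasp; the last joint's range is limited). The gripper opens to 85 mm and grips with 20 to 120 N. Pads are 22 mm wide; open, the fingers measure 114 mm over their backs; the gripper's body (76 mm by 85 mm) begins 54 mm behind the grasp point. The pads swing forward as they close: fully open they stand 13 mm farther back than shut.
Start: joints at [67.672, 26.849, -2.785, 87.806, 1.381, 65.374, -4.715], TCP at [238.336, -631.54, 248.335] pointing down, gripper open.
Joint ranges: [-148.3, 148.3], [-19.14, 114.17], [-79.39, 73.82], [5.75, 140.21], [-59.74, 239.74], [12.07, 113.84], [-152.46, 152.46]. Speed limits (degrees/s): [147.25, 147.25, 180, 180, 180, 180, 180].

### API

Orientations are given as a 3x3 rotation matrix whose columns are the frame's x, y, z axes.
In Python, from rig import * gives the robot as it stands.
- The arm moves only by the tool step_arm, never from a script. Its argument "series" is a list of rows, each a list of 3 entries, a list of its own where there are three numbers: the shift along the tool's x, y, z in cm, then the turn about the tool's z in rad, then the opening, from 0 (shut) to 1 (fully open). A call has 1 to 10 rows; each row is the pose to reach, as a shift and turn from the pose commanded when the call began, along the tool's axes at that moment; what a row does not reach only later rows make up. A row lasts 1/10 s, in which the tool goes at most 50 mm and 8.59 degrees, less where a joint would pass 70% of its speed; a pose out of reach is approached as far as the arm can. A call with a gripper value outside its range is refused whole. The fingers move at their own pace and stop on an object; "force" is the grip in N (left out, the last holds). Time passes only in rows, so rows that repeat a pose let the fingers close. It gives the time, the measured TCP pose, the force, the opening and the grip force at its end, in the units of the state.
- get_obs(): the state, without advancing time (a new reading comes with each control period).
- camera(name): name is "scene" or "top" or "wrist"; returns a dict with "frame" (384x512x3 uint8, red, green, blue), "vertical_fov" (degrees; the focal length in pixels is half the picture's height over the tangent of half this angle, whatever the lens; pixels are square), "cx", "cy" (the principal point, pixels), "origin" and "orientation" of the camera in the world; the wrist camera has in their place "hand_eye" (4x4, takes a point from camera to tool coordinates, whose origin is the TCP and whose axes are the flange's). Camera axes: x right, y up, looking along -z (the intrinsics and any distortion apply to the point x, -y, -z); pixel columns grow to the right and rows downward; lengths in mm; the calibration is good to about 2 mm. A picture is of the moment at which its call begins: read the wrist's pose just before it. There is no depth.
- job_done(): hands the job in; it is judged then, once.
The state is a dict: "time_s": time; "q": joint angles; "qvel": joint speeds; "joint_torque": joint torques, N m; "position": TCP position; "eef_rot": TCP orientation; "force": force on the tool from outside, world axes, zero at the start; "wrist_torque": the same for the moment, N m; "width": finger opening in mm; "finger_force": force on a finger pad.
Only numpy, scipy, OpenCV 4.12 (cv2) and the standard library are available. Lean on these libraries where they do the work, as an engineer would, in place of code of your own. Each camera call takes 0.05 s, during which the arm holds its last target. There are 200 camera calls.

### The job

Tighten the four crank nuts of the mould press, clockwise and about half a turn each, so that the top plate is drawn down evenly and seats firmly on the mould frame. Work in cross order and finish each nut before going on: after the first nut do the one diagonally opposite, and only then the other two. Stop turning when a nut goes firm (about 35 N on the plate, never more than 65 N), let go of everything, and leave the loose things beside the press where they are.

Things in the scene. Friction and masses are not known exactly. Their poses are not given: they have to be found in the camera images.
- press_base: square mould press screwed to the bench: aluminium base slab 174 x 174 x 12 mm with four upright steel studs (8 mm thick) at the corners of a 106 mm square, (+-53, +-53) mm from the centre. Origin: centre of its underside, on the bench; its x axis points roughly away from the robot, z up. The base does not move.
- press_plate: loose aluminium top plate 142 x 142 x 8 mm, its four holes round the studs, carried level by four springs (2 N each, up to 5 N when down), underside 35.6 mm above the bench. Origin: centre of its underside. The nuts draw it down onto a dark steel mould frame; frames differ in height, so it seats after 1.8 to 5.4 mm. A tight nut may ease a few N when its diagonal partner is tightened.
- loupe: folding loupe, 25 x 41 x 8 mm, loose on the bench beside the press; leave it alone. Origin: centre of its underside.
- wax_block: green block of carving wax, 30 x 62 x 18 mm, loose on the bench beside the press; leave it alone. Origin: centre of its underside.
- ring_clamp: wooden ring clamp, 26 x 117 x 18 mm, loose on the bench beside the press; leave it alone. Origin: centre of its underside.
- nut_1: steel crank nut on the far left stud (base's +x,+y corner). Origin: on the stud axis in the nut's lower face, 0.2 to 1.8 mm above the plate (its top: 43.6 mm above the bench) at first; moves down with the nut but does not turn. Its crank arm (top 12 mm above the origin) carries an upright knob 14 mm thick, spinning freely, 36 mm from the axis, from 13 to 45 mm above the origin.
- nut_1_turn (a joint): turn of nut_1, rad, clockwise from above = tightening, at first within +-0.3. The crank points along nut_1's x axis turned by minus this about z. 2.6 mm down per rad. Knob push: 2.8 N free, plus 0.4 N per N of clamping in motion, half that at rest (a reading zeroed on grasping shows some 7 N against the turn at 35 N). Plate seated, clamping grows about 60 N per rad.
- nut_2: steel crank nut on the far right stud (base's +x,-y corner). Origin: on the stud axis in the nut's lower face, 0.2 to 1.8 mm above the plate (its top: 43.6 mm above the bench) at first; moves down with the nut but does not turn. Its crank arm (top 12 mm above the origin) carries an upright knob 14 mm thick, spinning freely, 36 mm from the axis, from 13 to 45 mm above the origin.
- nut_2_turn (a joint): turn of nut_2, rad, clockwise from above = tightening, at first within +-0.3. The crank points along nut_2's x axis turned by minus this about z. 2.6 mm down per rad. Knob push: 2.8 N free, plus 0.4 N per N of clamping in motion, half that at rest (a reading zeroed on grasping shows some 7 N against the turn at 35 N). Plate seated, clamping grows about 60 N per rad.
- nut_3: steel crank nut on the near right stud (base's -x,-y corner). Origin: on the stud axis in the nut's lower face, 0.2 to 1.8 mm above the plate (its top: 43.6 mm above the bench) at first; moves down with the nut but does not turn. Its crank arm (top 12 mm above the origin) carries an upright knob 14 mm thick, spinning freely, 36 mm from the axis, from 13 to 45 mm above the origin.
- nut_3_turn (a joint): turn of nut_3, rad, clockwise from above = tightening, at first within +-0.3. The crank points along nut_3's x axis turned by minus this about z. 2.6 mm down per rad. Knob push: 2.8 N free, plus 0.4 N per N of clamping in motion, half that at rest (a reading zeroed on grasping shows some 7 N against the turn at 35 N). Plate seated, clamping grows about 60 N per rad.
- nut_4: steel crank nut on the near left stud (base's -x,+y corner). Origin: on the stud axis in the nut's lower face, 0.2 to 1.8 mm above the plate (its top: 43.6 mm above the bench) at first; moves down with the nut but does not turn. Its crank arm (top 12 mm above the origin) carries an upright knob 14 mm thick, spinning freely, 36 mm from the axis, from 13 to 45 mm above the origin.
- nut_4_turn (a joint): turn of nut_4, rad, clockwise from above = tightening, at first within +-0.3. The crank points along nut_4's x axis turned by minus this about z. 2.6 mm down per rad. Knob push: 2.8 N free, plus 0.4 N per N of clamping in motion, half that at rest (a reading zeroed on grasping shows some 7 N against the turn at 35 N). Plate seated, clamping grows about 60 N per rad.
Things that resemble listed ones, but are neither listed nor needed, are in the scene too. Several things have the shape of the press_plate; the one meant has the colours described above.

How it is judged:
By the outcome, as a careful person would: the job done as asked, in the order asked, and still so for the second after the job is handed in, with the robot touching nothing.
It also fails if it takes over 72 s, if anything falls off the work surface, if the arm or the gripper's body presses on something with over 40 N, if the wrist force passes 120 N, or if a joint passes its speed limit or range.

## Working session

There is one attempt and no reset: what is moved stays moved. The work goes in short steps, Python scripts to look and compute and a tool call to move; the robot and the scene stay as the last step left them, time stands still between calls to the robot, and variables do not carry over. Pictures are saved under pics/ and viewed, at most 10 in all, crops included, and the job is handed in when it is done.

Besides the shell and the picture viewer there is one more tool, called as name(argument=value, ...), one argument or row to a line, values as JSON. step_arm: Moves the arm, as the interface text tells. Its arguments: {"type":"object","properties":{"series":{"type":"array","items":{"type":"array"}},"force":{"type":"number"}},"required":["series"]}

```bash
ls; mkdir -p pics; python3 - <<'E'
from rig import *
import cv2
o=get_obs(); print({k:o[k] for k in o})
for n in("scene","top","wrist"):
    c=camera(n); cv2.imwrite(f"pics/{n}0.png",c["frame"][:,:,::-1]); print(n,{k:v for k,v in c.items() if k!="frame"})
E
```

```text
pics
{'time_s': 0.0, 'q': array([67.6736803 , 26.8989192 , -2.78381831, 87.87346132,  1.38156898,
       65.37353017, -4.71600873]), 'qvel': array([-0.08920531, -0.03896619, -0.04753205, -0.05399808, -0.06041941,
        0.06119824,  0.10952111]), 'joint_torque': array([ 4.47978837e-04, -5.10309720e+01, -4.72178240e-02, -2.37718517e+01,
        1.04711109e-02,  7.50081846e-03,  2.48033636e-06]), 'position': array([ 238.08323917, -631.04027786,  247.24430759]), 'eef_rot': array([[ 9.35619124e-01,  3.53010282e-01, -7.72136670e-04],
       [ 3.53011116e-01, -9.35617392e-01,  1.80208125e-03],
       [-8.62712858e-05, -1.95863451e-03, -9.99998078e-01]]), 'force': array([0.1334966 , 0.47070342, 0.5465967 ]), 'wrist_torque': array([-0.02364934, -0.00388786, -0.03095653]), 'finger_force': 0.0, 'width': 85.40027471578455}
scene {'vertical_fov': 42.930737741917476, 'cx': 247.2047638463159, 'cy': 193.30932915115642, 'origin': array([ 477.24124954, -820.96372074,  658.14190824]), 'orientation': array([[ 0.999835  , -0.00160171, -0.01809448],
       [-0.01462811,  0.51959116, -0.85428979],
       [ 0.01077005,  0.85441352,  0.519482  ]])}
top {'vertical_fov': 55.346652832318625, 'cx': 255.80438434008005, 'cy': 191.60909112151018, 'origin': array([381.12279725, 191.88231741, 935.03346639]), 'orientation': array([[ 0.00561207,  0.98703918, -0.16038129],
       [-0.99962283,  0.00984911,  0.0256358 ],
       [ 0.02688315,  0.16017693,  0.98672217]])}
wrist {'vertical_fov': 71.40333069212943, 'cx': 254.63346310486511, 'cy': 193.32668643181603, 'hand_eye': array([[ 7.07570824e-04,  9.51110520e-01,  3.08849930e-01,
         7.89472217e+01],
       [ 9.99999748e-01, -6.53486744e-04, -2.78557710e-04,
        -2.40375148e-01],
       [-6.31098333e-05,  3.08850049e-01, -9.51110742e-01,
        -1.25008985e+02],
       [ 0.00000000e+00,  0.00000000e+00,  0.00000000e+00,
         1.00000000e+00]])}
```

View pics/top0.png

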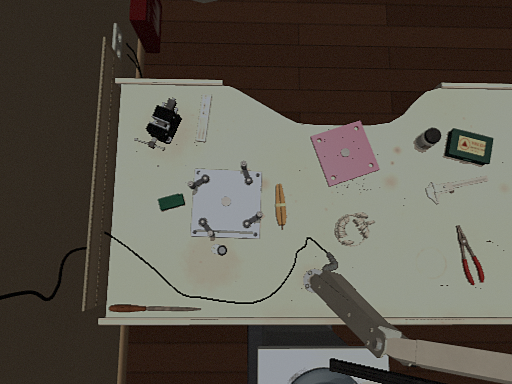

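View pics/scene0.png

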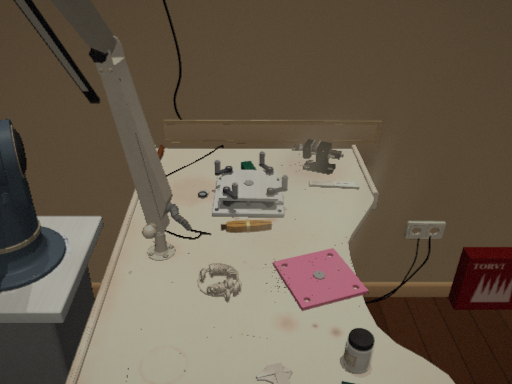

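```bash
cat > h.py <<'E'
import numpy as np, cv2
from rig import *
def ray(c,u,v):
    f=192/np.tan(np.radians(c["vertical_fov"]/2))
    d=np.array([(u-c["cx"])/f,-(v-c["cy"])/f,-1.]); return np.array(c["origin"]),np.array(c["orientation"])@d
def onz(c,u,v,z):
    o,d=ray(c,u,v); return o+d*(z-o[2])/d[2]
def proj(c,p):
    f=192/np.tan(np.radians(c["vertical_fov"]/2))
    q=np.array(c["orientation"]).T@(np.array(p)-c["origin"]); return c["cx"]-f*q[0]/q[2], c["cy"]+f*q[1]/q[2]
def wcam():
    o=get_obs(); c=camera("wrist"); R=o["eef_rot"]; H=c["hand_eye"]
    c["orientation"]=R@H[:3,:3]; c["origin"]=R@H[:3,3]+o["position"]; return c
E
python3 - <<'E'
from h import *
t=camera("top"); s=camera("scene")
a=cv2.resize(t["frame"][150:262,175:295],None,fx=4,fy=4,interpolation=3)[:,:,::-1]
b=cv2.resize(s["frame"][140:225,200:300],None,fx=5,fy=5,interpolation=3)[:,:,::-1]
W=np.zeros((900,500,3),np.uint8);W[:448,:480]=a;W[460:885,:500]=b
cv2.imwrite("pics/c1.png",W[:,:][:460]);cv2.imwrite("pics/c2.png",b)
for u,v in[(226,203),(308,280),(281,205),(172,202),(222,250),(345,300),(385,345)]: print(u,v,onz(t,u,v,40).round(),onz(t,u,v,0).round())
print(onz(s,161,250,0),onz(s,101,50,0),s["origin"])
E
```

```text
226 203 [497. 242.  40.] [503. 244.   0.]
308 280 [314.  42.  40.] [311.  36.   0.]
281 205 [494. 106.  40.] [499. 102.   0.]
172 202 [499. 374.  40.] [504. 382.   0.]
222 250 [383. 249.  40.] [383. 252.   0.]
345 300 [267. -45.  40.] [262. -56.   0.]
385 345 [ 166. -136.   40.] [ 156. -151.    0.]
[309.42804005  23.79321211   0.        ] [-204.64244856 1626.22814884    0.        ] [ 477.24124954 -820.96372074  658.14190824]
```

View pics/c1.png

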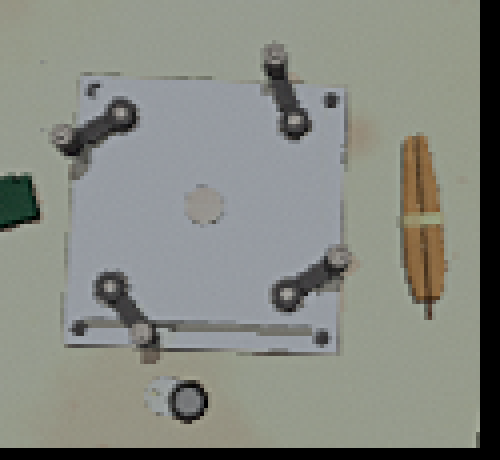

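View pics/c2.png

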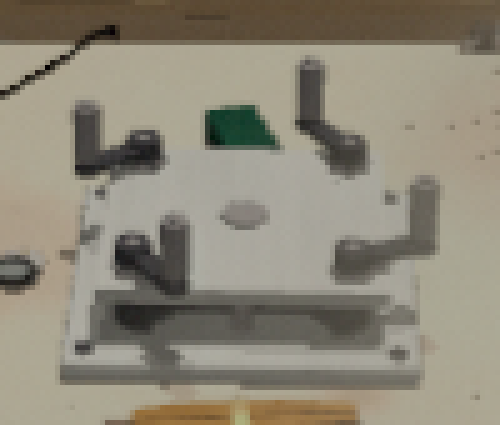

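```bash
python3 - <<'E'
from h import *
t=camera("top"); s=camera("scene")
def tri(a,b):
    o1,d1=ray(t,*a);o2,d2=ray(s,*b); A=np.stack([d1,-d2],1);k=np.linalg.lstsq(A,o2-o1,rcond=None)[0]
    p,q=o1+k[0]*d1,o2+k[1]*d2; return ((p+q)/2).round(1),np.linalg.norm(p-q).round(1)
print("lamp joint",[tri((382,343),b) for b in((112,48),(165,215),(110,55))], "elbow",tri((330,262),(185,222)))
print("joint low", tri((318,280),(158,212)))
print("base px",proj(t,[0,0,0]),proj(s,[0,0,0]),proj(t,[0,0,300]),proj(s,[0,0,300]))
S=lambda u,v,w=None:(175+u/4-.375,150+v/4-.375)
hub=np.array([onz(t,*S(*p),62)[:2] for p in[(122,115),(295,122),(288,294),(110,287)]])
kn=np.array([onz(t,*S(*p),89)[:2] for p in[(64,135),(275,55),(340,257),(142,333)]])
print("hub",hub.round(1),hub.mean(0)); d=kn-hub
print("kn",kn.round(1)); print(np.linalg.norm(d,axis=1),np.degrees(np.arctan2(d[:,1],d[:,0])))
print(np.linalg.norm(hub-np.roll(hub,1,0),axis=1))
SS=lambda u,v:(200+u/5-.4,140+v/5-.4)
for i,(a,b) in enumerate(zip([(64,135),(275,55),(340,257),(142,333)],[(310,63),(425,183),(174,220),(87,106)])): print(tri(S(*a),SS(*b)))
E
```

```text
lamp joint [(array([263.8,  13.4, 437.2]), np.float64(0.1)), (array([274. , -74.2, 173. ]), np.float64(141.0)), (array([260.6,   9.3, 426.4]), np.float64(1.5))] elbow (array([3.63e+02, 3.00e-01, 9.00e+01]), np.float64(11.1))
joint low (array([314.1,  28.7,  95.6]), np.float64(7.5))
base px (np.float64(325.3317446570115), np.float64(414.6602137076102)) (np.float64(12.991566248384004), np.float64(257.02134184359113)) (np.float64(366.5908134338645), np.float64(499.5725769841629)) (np.float64(-26.750173618819844), np.float64(125.89223831686326))
hub [[554.3 292.2]
 [551.1 187.4]
 [446.8 190.6]
 [450.1 296.4]] [500.55762748 241.64183485]
kn [[536.6 322.5]
 [586.1 199.7]
 [466.4 160.7]
 [421.8 274.1]]
[35.12031264 37.13577208 35.77250382 36.04471993] [ 120.15322503   19.40952917  -56.70494145 -141.84543381]
[104.24385817 104.80080648 104.37645836 105.78008124]
(array([537.2, 322.7,  88.2]), np.float64(0.9))
(array([587.5, 199.8,  85.5]), np.float64(1.1))
(array([467.3, 160.7,  87.4]), np.float64(1.4))
(array([422.5, 274.3,  87.8]), np.float64(1.4))
```

View pics/wrist0.png

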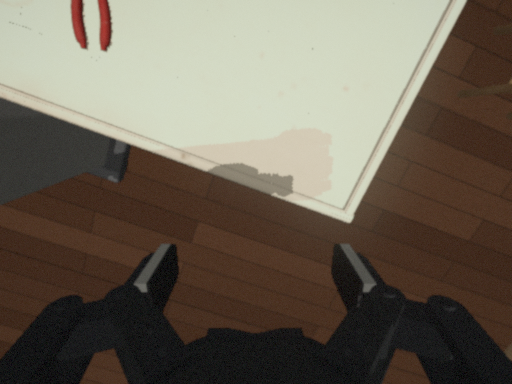

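```bash
python3 - <<'E'
from h import *
a=cv2.imread("pics/scene0.png")[0:290,0:230]; b=cv2.imread("pics/top0.png")[230:384,282:512]
W=np.vstack([a,b]); W=np.hstack([cv2.resize(a,None,fx=2,fy=2)[:580], np.pad(cv2.resize(b,None,fx=1.47,fy=1.47),((0,0),(0,0),(0,0)),)[:226] if 0 else np.zeros((580,340,3),np.uint8)])
bb=cv2.resize(b,None,fx=1.478,fy=1.478)[:,:340]; W[:bb.shape[0],460:460+bb.shape[1]]=bb
W=np.clip(W.astype(float)*1.8,0,255).astype(np.uint8)
cv2.imwrite("pics/c3.png",W)
E
```

```text
(no output)
```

View pics/c3.png

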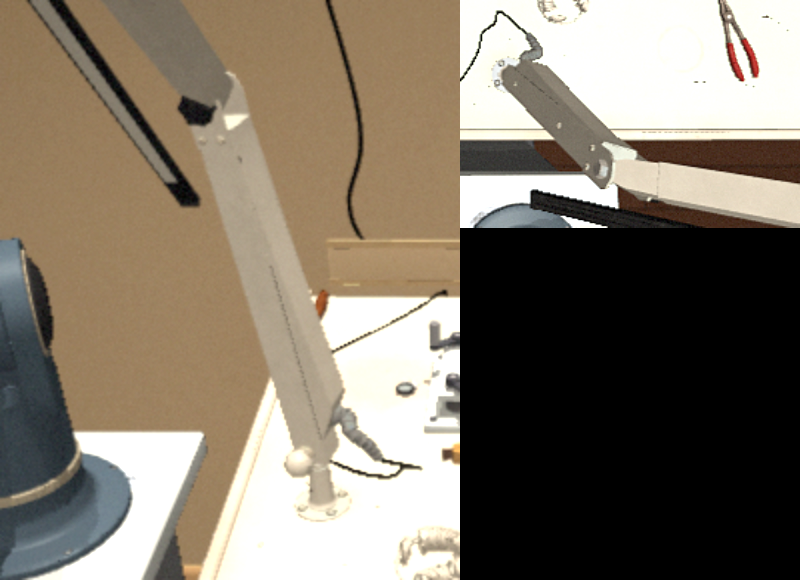

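```bash
python3 - <<'E'
from h import *
t=camera("top"); s=camera("scene")
def tri(a,b):
    o1,d1=ray(t,*a);o2,d2=ray(s,*b); A=np.stack([d1,-d2],1);k=np.linalg.lstsq(A,o2-o1,rcond=None)[0]
    p,q=o1+k[0]*d1,o2+k[1]*d2; return ((p+q)/2).round(1),np.linalg.norm(p-q).round(1)
print("bar",tri((334,361),(95,98)))
for u in range(335,512,25):
    # bar line top from (335,361) to (512,390); scene line (95,98)->(17,0)
    a=(u,361+(u-335)*.165)
    best=min((tri(a,(95-78*k,98-98*k))[::-1]+(k,) for k in np.linspace(0,1,60)),key=lambda r:r[0]); print("bar",u,best)
for u in range(385,512,25):
    a=(u,345+(u-385)*.12)
    best=min((tri(a,(105-42*k,48-48*k))[::-1]+(k,) for k in np.linspace(0,1,60)),key=lambda r:r[0]); print("l2",u,best)
print(tri((345,305),(125,150)))
E
```

```text
bar (array([211.4,  52.7, 333.8]), np.float64(3.1))
bar 335 (np.float64(2.8), array([211.7,  51.2, 334.4]), np.float64(0.0))
bar 360 (np.float64(1.2), array([213.9,  19.3, 356. ]), np.float64(0.05084745762711865))
bar 385 (np.float64(0.3), array([214.7,  -9.5, 380.8]), np.float64(0.13559322033898305))
bar 410 (np.float64(0.9), array([216. , -36.4, 401.4]), np.float64(0.2033898305084746))
bar 435 (np.float64(0.4), array([216.7, -60.8, 422.5]), np.float64(0.288135593220339))
bar 460 (np.float64(0.8), array([217.9, -84. , 440. ]), np.float64(0.3559322033898305))
bar 485 (np.float64(0.4), array([ 218.4, -105.1,  458.2]), np.float64(0.4406779661016949))
bar 510 (np.float64(0.8), array([ 219.5, -125.3,  473.3]), np.float64(0.5084745762711864))
l2 385 (np.float64(8.2), array([257.3,   8.5, 437.5]), np.float64(0.0))
l2 410 (np.float64(0.4), array([259.9, -19. , 447. ]), np.float64(0.01694915254237288))
l2 435 (np.float64(0.4), array([260.1, -43.5, 462.2]), np.float64(0.13559322033898305))
l2 460 (np.float64(0.4), array([260.3, -66.6, 476.4]), np.float64(0.2542372881355932))
l2 485 (np.float64(0.2), array([260.5, -88.4, 489.7]), np.float64(0.3728813559322034))
l2 510 (np.float64(0.0), array([ 260.8, -109. ,  502.2]), np.float64(0.4915254237288136))
(array([274.7,   8. , 247.8]), np.float64(20.7))
```

step_arm(
  series=[
    [[0,0,-5],0.15,1],
    [[0,0,-10],0.3,1],
    [[0,0,-15],0.45,1],
    [[0,0,-20],0.6,1],
    [[0,0,-24],0.75,0.5],
    [[0,0,-28],0.9,0.5],
    [[0,0,-32],1.05,0.5],
    [[0,0,-35],1.2,0.5],
    [[0,0,-37],1.35,0.5],
    [[0,0,-38],1.5,0.5],
  ],
)

```text
time_s: 1.45
position: [238.4, -631.4, 630.8]
eef_rot: [[0.413, -0.911, 0.001], [-0.911, -0.413, -0.004], [0.004, 0.0, -1.0]]
force: [-0.4, -0.2, -0.0]
width: 42.7
finger_force: 0.0
```

```bash
python3 - <<'E'
from h import *
c=wcam(); o=get_obs(); print(o["time_s"],o["position"],o["q"],o["force"])
cv2.imwrite("pics/w1.png",np.clip(c["frame"][:,:,::-1]*1.6,0,255))
E
```

```text
1.5 [ 238.41266037 -631.57646845  631.29168047] [ 58.74319435  26.20393806  15.42893827  41.29372396  -7.32034813
 112.87647548 -86.06277499] [0.06741643 0.51115697 0.12171217][ WARN:0@2.636] global loadsave.cpp:1063 imwrite_ Unsupported depth image for selected encoder is fallbacked to CV_8U.
```

View pics/w1.png

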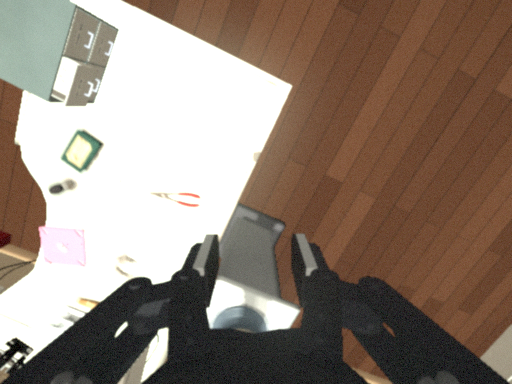

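step_arm(
  series=[
    [[-2,-4.4,0.5],-0.15,0.5],
    [[-4,-8.8,1],-0.3,0.5],
    [[-6,-13.2,1.5],-0.45,0.5],
    [[-8,-17.6,2],-0.6,0.5],
    [[-10,-22,2.5],-0.75,0.5],
    [[-12,-26.4,3],-0.9,0.5],
    [[-14,-30.8,3.5],-1.05,0.5],
    [[-16,-35.2,4],-1.2,0.5],
    [[-18,-39.6,4.5],-1.35,0.5],
    [[-20,-44,5],-1.5,0.5],
  ],
)

```text
time_s: 2.5
position: [555.0, -263.9, 577.9]
eef_rot: [[0.932, 0.361, -0.0], [0.361, -0.932, -0.0], [-0.0, 0.0, -1.0]]
force: [0.4, 0.2, 0.7]
width: 42.9
finger_force: 0.0
```

step_arm(
  series=[
    [[1.5,-4.4,0],-0.12,0.5],
    [[3,-8.8,0],-0.24,0.5],
    [[4.5,-13.2,0],-0.36,0.5],
    [[6,-17.6,0],-0.48,0.5],
    [[7.5,-22,0],-0.6,0.5],
    [[9,-26.4,2],-0.72,0.5],
    [[10.5,-30.8,4],-0.84,0.5],
    [[12,-35.2,7],-0.96,0.5],
    [[13.5,-39.6,10],-1.08,0.5],
    [[15,-44,14],-1.207,0.5],
  ],
)

```text
time_s: 3.5
position: [539.1, 183.2, 452.3]
eef_rot: [[-0.006, 1.0, 0.002], [1.0, 0.006, 0.0], [0.0, 0.002, -1.0]]
force: [1.0, 0.6, -0.1]
width: 42.7
finger_force: 0.0
```

step_arm(
  series=[
    [[-1,-1,4.5],0,0.4],
    [[-2,-2,9],0,0.4],
    [[-3,-3,13.5],0,0.4],
    [[-3.3,-3.9,17],0,0.4],
    [[-3.3,-3.9,17],0,0.4],
    [[-3.3,-3.9,17],0,0.4],
  ],
)

```text
time_s: 4.1
position: [501.2, 148.5, 283.8]
eef_rot: [[0.001, 1.0, 0.001], [1.0, -0.001, 0.0], [0.0, 0.001, -1.0]]
force: [0.5, 0.4, -0.0]
width: 34.5
finger_force: 0.0
```

```bash
python3 - <<'E'
from h import *
c=wcam(); o=get_obs(); print(o["time_s"],o["position"],o["q"],o["force"],o["eef_rot"])
import pickle; pickle.dump(c,open("w2.pkl","wb"))
f=c["frame"]
for n,p in zip("abcd",[(536.9,322.6,88),(586.8,199.8,88),(466.8,160.7,88),(422.1,274.2,88)]): print(n,np.round(proj(c,p)))
cv2.imwrite("pics/w2.png",cv2.resize(np.clip(f[:,:,::-1]*1.6,0,255).astype(np.uint8),None,fx=1.56,fy=1.56,interpolation=3))
E
```

```text
4.15 [502.17894973 149.01023128 284.98672211] [  5.98195744  13.39198988 -32.01380778 104.29251239   7.85517146
  64.28599814 -28.81567533] [-0.01235952  0.32314898  0.88140735] [[ 0.00158434  0.99999228  0.00359519]
 [ 0.99999788 -0.00158905  0.00130767]
 [ 0.00131337  0.00359311 -0.99999268]]
a [289.  10.]
b [327. 132.]
c [226. 164.]
d [182.  62.]
```

View pics/w2.png

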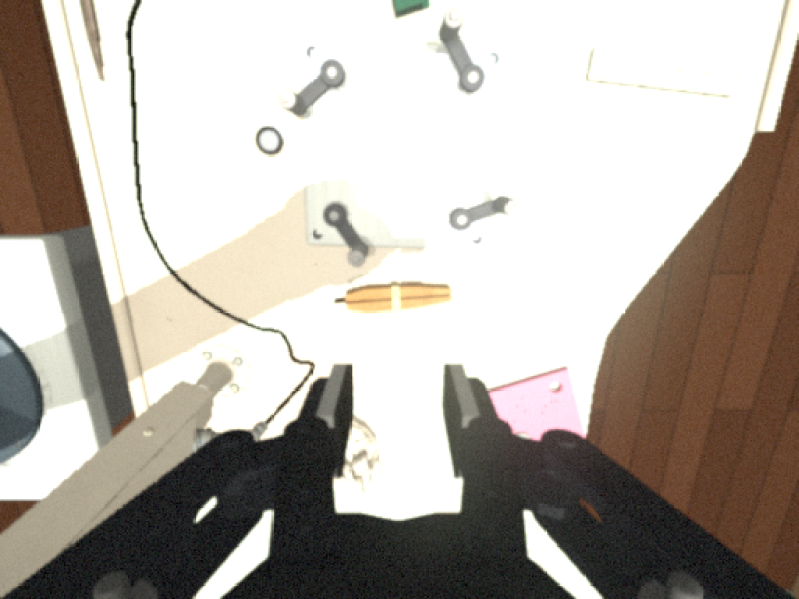

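```bash
python3 - <<'E'
from h import *
import pickle; from scipy.optimize import least_squares
w=pickle.load(open("w2.pkl","rb")); t=camera("top")
Z=lambda u,v:((u+.5)/1.5625-.5,(v+.5)/1.5625-.5)
S=lambda u,v:(175+u/4-.375,150+v/4-.375)
hw=[Z(471,77),Z(460,219),Z(336,215),Z(332,73)]; kw=[Z(451,20),Z(507,206),Z(356,258),Z(289,101)]
ht=[S(122,115),S(295,122),S(288,294),S(110,287)]; kt=[S(64,135),S(275,55),S(340,257),S(142,333)]
for n,c,h,k in(("w",w,hw,kw),("t",t,ht,kt)):
    H=np.array([onz(c,*p,62)[:2] for p in h]);K=np.array([onz(c,*p,89)[:2] for p in k])
    d=K-H; print(n,H.round(1).tolist(),K.round(1).tolist(),np.linalg.norm(d,axis=1).round(1),np.degrees(np.arctan2(d[:,1],d[:,0])).round(1))
sg=53*np.array([[1,1],[1,-1],[-1,-1],[-1,1]])
def model(p):
    cx,cy,a,zh=p[:4]; R=np.array([[np.cos(a),-np.sin(a)],[np.sin(a),np.cos(a)]])
    H=sg@R.T+[cx,cy]; K=H+36*np.stack([np.cos(p[4:8]),np.sin(p[4:8])],1); return H,K
def res(p):
    H,K=model(p); r=[]
    for c,h,k,o in((w,hw,kw,p[8:10]),(t,ht,kt,p[10:12])):
        f=192/np.tan(np.radians(c["vertical_fov"]/2)); D=c["origin"][2]-70
        for i in range(4):
            for P,z,px in((H[i],p[3],h[i]),(K[i],89,k[i])):
                r+=list((np.array(proj(c,[*P,z]))-px+o)*D/f)
    return np.r_[r,np.array(p[8:])*.5]
p0=np.r_[500,242,-.03,62,np.radians([120,19,-57,-142]),0,0,0,0]
s=least_squares(res,p0,loss="soft_l1"); H,K=model(s.x)
print(s.x[:4],np.degrees(s.x[4:8]).round(1),s.x[8:].round(2)); print(H.round(1),K.round(1)); print(s.fun[:32].reshape(2,4,2,2).round(1).tolist())
E
```

```text
w [[555.5, 291.3], [552.0, 187.0], [450.4, 190.3], [452.3, 293.9]] [[536.2, 320.0], [582.8, 199.8], [468.4, 160.3], [425.3, 271.4]] [34.6 33.4 35.  35.2] [ 123.8   22.5  -59.1 -140.2]
t [[554.3, 292.2], [551.1, 187.4], [446.8, 190.6], [450.1, 296.4]] [[536.6, 322.5], [586.1, 199.7], [466.4, 160.7], [421.8, 274.1]] [35.1 37.1 35.8 36. ] [ 120.2   19.4  -56.7 -141.8]
[ 5.01874837e+02  2.38287744e+02 -3.53120256e-02  5.45429159e+01] [ 125.3   22.2  -55.8 -139.5] [ 0.43 -2.05 -1.54  0.14]
[[556.7 289.4]
 [553.  183.4]
 [447.  187.2]
 [450.8 293.1]] [[535.9 318.8]
 [586.3 197.1]
 [467.3 157.4]
 [423.4 269.7]]
[[[[0.5, 1.2], [0.2, -0.8]], [[0.3, 0.1], [4.1, 0.4]], [[-1.6, -0.3], [-0.5, 0.3]], [[0.2, 0.1], [-1.5, -0.4]]], [[[-0.1, -0.5], [0.2, 1.1]], [[0.1, -0.0], [-1.0, 0.2]], [[-0.2, 0.6], [-0.3, -0.5]], [[0.5, 0.3], [0.9, -1.3]]]]
```

step_arm(
  series=[
    [[4.5,1,2],0,0.4],
    [[9,2,5],0,0.4],
    [[13.5,2.8,9],0,0.4],
    [[17.2,3.4,13],0,0.4],
    [[17.2,3.4,14],0,0.4],
    [[17.2,3.4,14],0,0.4],
    [[17.2,3.4,14],0,0.4],
  ],
)

```text
time_s: 4.9
position: [536.6, 320.7, 144.3]
eef_rot: [[0.003, 1.0, 0.002], [1.0, -0.003, 0.001], [0.001, 0.002, -1.0]]
force: [0.2, -0.3, -0.5]
width: 34.0
finger_force: 0.0
```

```bash
python3 - <<'E'
from h import *
c=wcam(); o=get_obs(); print(o["time_s"],o["position"],o["q"],o["force"],proj(c,o["position"]-[0,0,54]),proj(c,[536.4,321.3,89]),proj(c,[556.1,292.1,62]))
cv2.imwrite("pics/w3.png",cv2.resize(np.clip(c["frame"][:,:,::-1]*1.0,0,255).astype(np.uint8)[60:384,80:430],None,fx=1.8,fy=1.8,interpolation=3))
E
```

```text
4.95 [537.01682886 320.09710002 145.04931716] [-12.70830136  31.36544878 -30.5460568   99.59925218  19.14856471
  54.06830808 -51.14914422] [0.33376058 0.13437924 0.89442274] (np.float64(255.53428743501956), np.float64(222.21750120084445)) (np.float64(254.6754579694519), np.float64(219.5646848177722)) (np.float64(277.4846795181322), np.float64(238.0896482527251))
```

View pics/w3.png

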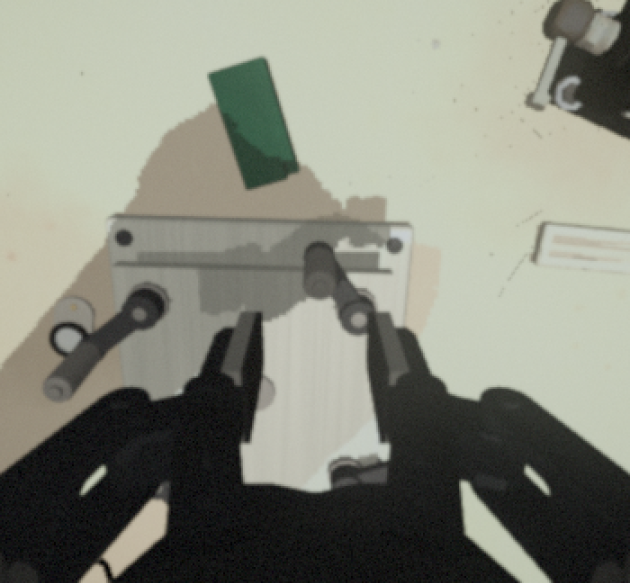

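step_arm(
  series=[
    [[0.1,0.05,3],0,0.4],
    [[0.1,0.05,6],0,0.4],
    [[0.1,0.05,6.3],0,0.4],
    [[0.1,0.05,6.3],0,0.2],
    [[0.1,0.05,6.3],0,0.1],
    [[0.1,0.05,6.3],0,0],
    [[0.1,0.05,6.3],0,0],
    [[0.1,0.05,6.3],0,0],
    [[0.1,0.05,6.3],0,0],
  ],
  force=50,
)

```text
time_s: 5.85
position: [537.5, 321.3, 81.7]
eef_rot: [[0.003, 1.0, 0.004], [1.0, -0.003, 0.001], [0.001, 0.004, -1.0]]
force: [2.3, -1.9, 6.8]
width: 12.1
finger_force: 49.5
```

```bash
python3 - <<'E'
from h import *
o=get_obs(); print(o["time_s"],o["position"],o["force"],o["wrist_torque"],o["width"],o["finger_force"],o["q"])
c=wcam();t=camera("top")
cv2.imwrite("pics/w4.png",c["frame"][:,:,::-1])
E
```

```text
5.85 [537.50378947 321.28527008  81.72456712] [ 2.32724315 -1.92377103  6.82801989] [-0.44152475 -0.51710901 -0.06977109] 12.122385010405335 49.5395565032959 [-14.36276443  35.72916687 -28.52422048 101.91388295  22.23730344
  47.79131413 -53.66719708]
```

```bash
cat >> h.py <<'E'
def arc(phi0,ths,R=3.6,R2=None):
    p0=np.radians(phi0)
    for t in ths:
        print(round(t,2),[round(R*(np.sin(p0-t)-np.sin(p0)),2),round(R*(np.cos(p0-t)-np.cos(p0)),2),round(.26*t,2)])
E
python3 -c "
from h import *
arc(123.5,np.arange(1,10)*.12)"
```

```text
0.12 [np.float64(0.22), np.float64(0.37), np.float64(0.03)]
0.24 [np.float64(0.39), np.float64(0.77), np.float64(0.06)]
0.36 [np.float64(0.51), np.float64(1.18), np.float64(0.09)]
0.48 [np.float64(0.58), np.float64(1.61), np.float64(0.12)]
0.6 [np.float64(0.6), np.float64(2.04), np.float64(0.16)]
0.72 [np.float64(0.57), np.float64(2.47), np.float64(0.19)]
0.84 [np.float64(0.48), np.float64(2.9), np.float64(0.22)]
0.96 [np.float64(0.35), np.float64(3.31), np.float64(0.25)]
1.08 [np.float64(0.17), np.float64(3.7), np.float64(0.28)]
```

step_arm(
  series=[
    [[0.22,0.37,0.03],0,0],
    [[0.39,0.77,0.06],0,0],
    [[0.51,1.18,0.09],0,0],
    [[0.58,1.61,0.12],0,0],
    [[0.6,2.04,0.16],0,0],
    [[0.57,2.47,0.19],0,0],
    [[0.48,2.9,0.22],0,0],
    [[0.48,2.9,0.22],0,0],
    [[0.48,2.9,0.22],0,0],
  ],
)

```text
time_s: 6.85
position: [564.8, 326.6, 79.6]
eef_rot: [[0.003, 1.0, 0.001], [1.0, -0.003, 0.001], [0.001, 0.001, -1.0]]
force: [-1.3, -1.3, 9.0]
width: 12.2
finger_force: 49.9
```

```bash
python3 - <<'E'
from h import *
o=get_obs(); print(o["time_s"],o["position"],o["force"],o["wrist_torque"],o["width"],o["finger_force"])
arc(123.5-np.degrees(.84),np.arange(1,10)*.1)
E
```

```text
6.85 [564.83649524 326.607535    79.62541016] [-1.34634834 -1.28079845  9.01103061] [-0.43793395  0.30853983 -0.01661441] 12.206321025588958 49.8555189371109
0.1 [np.float64(-0.11), np.float64(0.34), np.float64(0.03)]
0.2 [np.float64(-0.25), np.float64(0.67), np.float64(0.05)]
0.3 [np.float64(-0.42), np.float64(0.99), np.float64(0.08)]
0.4 [np.float64(-0.63), np.float64(1.28), np.float64(0.1)]
0.5 [np.float64(-0.86), np.float64(1.56), np.float64(0.13)]
0.6 [np.float64(-1.12), np.float64(1.81), np.float64(0.16)]
0.7 [np.float64(-1.4), np.float64(2.03), np.float64(0.18)]
0.8 [np.float64(-1.71), np.float64(2.22), np.float64(0.21)]
0.9 [np.float64(-2.03), np.float64(2.38), np.float64(0.23)]
```

step_arm(
  series=[
    [[-0.11,0.34,0.03],0,0],
    [[-0.25,0.67,0.05],0,0],
    [[-0.42,0.99,0.08],0,0],
    [[-0.42,0.99,0.08],0,0],
    [[-0.42,0.99,0.08],0,0],
    [[-0.42,0.99,0.08],0,0],
  ],
)

```text
time_s: 7.45
position: [574.2, 323.2, 79.0]
eef_rot: [[0.002, 1.0, 0.0], [1.0, -0.002, 0.002], [0.002, 0.0, -1.0]]
force: [-1.4, -1.0, 8.9]
width: 12.0
finger_force: 49.9
```

```bash
cat >> h.py <<'E'
def rep(C,th0,F0,phic,n=7):
    # C tcp-circle centre; phic commanded phi (deg); prints measured phi, tangential/radial force change
    o=get_obs(); p=o["position"][:2]-C; ph=np.arctan2(p[1],p[0]); f=o["force"]-F0
    a=np.array([np.sin(ph),-np.cos(ph)]); r=p/np.linalg.norm(p)
    print("t",o["time_s"],"phi",np.degrees(ph).round(1),"cmd",phic,"turn",round((np.radians(th0)-ph)%6.2832,3),"R",np.linalg.norm(p).round(2),"Ft",(f[:2]@a).round(2),"Fr",(f[:2]@r).round(2),"F",f.round(1),"w",round(o["width"],2),"pos",o["position"].round(1))
    p0=np.radians(phic)
    for k in range(1,n+1):
        t=k*.1; print(round(t,2),[round(float(x),2) for x in(3.6*(np.sin(p0-t)-np.sin(p0)),3.6*(np.cos(p0-t)-np.cos(p0)),.26*t)])
E
python3 - <<'E'
from h import *
rep(np.array([557,291.5]),123.5,np.array([2.3,-1.9,6.8]),123.5-np.degrees(1.14))
E
```

```text
t 7.45 phi 61.5 cmd 58.18281135508616 turn 1.083 R 36.09 Ft -3.65 Fr -0.95 F [-3.7  0.9  2.1] w 11.96 pos [574.2 323.2  79. ]
0.1 [-0.2, 0.3, 0.03]
0.2 [-0.44, 0.57, 0.05]
0.3 [-0.7, 0.82, 0.08]
0.4 [-0.98, 1.04, 0.1]
0.5 [-1.28, 1.23, 0.13]
0.6 [-1.61, 1.4, 0.16]
0.7 [-1.94, 1.52, 0.18]
```

step_arm(
  series=[
    [[-0.2,0.3,0.03],0,0],
    [[-0.44,0.57,0.05],0,0],
    [[-0.7,0.82,0.08],0,0],
    [[-0.98,1.04,0.1],0,0],
    [[-0.98,1.04,0.1],0,0],
    [[-0.98,1.04,0.1],0,0],
  ],
)

```text
time_s: 8.05
position: [584.8, 314.6, 78.2]
eef_rot: [[0.002, 1.0, 0.001], [1.0, -0.002, 0.004], [0.004, 0.001, -1.0]]
force: [-0.9, 1.5, 7.8]
width: 12.1
finger_force: 49.7
```

```bash
python3 - <<'E'
from h import *
rep(np.array([557,291.5]),123.5,np.array([2.3,-1.9,6.8]),123.5-np.degrees(1.54))
E
```

```text
t 8.05 phi 39.7 cmd 35.26449954985323 turn 1.462 R 36.19 Ft -4.71 Fr -0.3 F [-3.2  3.4  1. ] w 12.15 pos [584.8 314.6  78.2]
0.1 [-0.3, 0.19, 0.03]
0.2 [-0.63, 0.35, 0.05]
0.3 [-0.96, 0.48, 0.08]
0.4 [-1.31, 0.58, 0.1]
0.5 [-1.66, 0.64, 0.13]
0.6 [-2.02, 0.66, 0.16]
0.7 [-2.38, 0.65, 0.18]
```

step_arm(
  series=[
    [[-0.3,0.19,0.03],0,0],
    [[-0.63,0.35,0.05],0,0],
    [[-0.96,0.48,0.08],0,0],
    [[-0.96,0.48,0.08],0,0],
    [[-0.96,0.48,0.08],0,0],
    [[-0.96,0.48,0.08],0,0],
  ],
)

```text
time_s: 8.65
position: [590.2, 306.1, 77.7]
eef_rot: [[0.001, 1.0, 0.003], [1.0, -0.001, 0.006], [0.006, 0.003, -1.0]]
force: [-0.1, 2.2, 7.6]
width: 12.2
finger_force: 49.6
```

```bash
python3 - <<'E'
from h import *
rep(np.array([557,291.5]),123.5,np.array([2.3,-1.9,6.8]),123.5-np.degrees(1.84))
E
```

```text
t 8.65 phi 23.7 cmd 18.075765695928524 turn 1.742 R 36.3 Ft -4.7 Fr -0.54 F [-2.4  4.1  0.8] w 12.23 pos [590.2 306.1  77.7]
0.1 [-0.35, 0.09, 0.03]
0.2 [-0.7, 0.15, 0.05]
0.3 [-1.06, 0.18, 0.08]
0.4 [-1.42, 0.16, 0.1]
0.5 [-1.78, 0.12, 0.13]
0.6 [-2.13, 0.03, 0.16]
0.7 [-2.47, -0.09, 0.18]
```

step_arm(
  series=[
    [[-0.35,0.09,0.03],0,0],
    [[-0.7,0.15,0.05],0,0],
    [[-1.06,0.18,0.08],0,0],
    [[-1.42,0.16,0.1],0,0],
    [[-1.42,0.16,0.1],0,0],
    [[-1.42,0.16,0.1],0,0],
  ],
)

```text
time_s: 9.25
position: [593.3, 294.2, 77.5]
eef_rot: [[0.001, 1.0, 0.007], [1.0, -0.001, 0.011], [0.011, 0.007, -1.0]]
force: [3.7, 6.7, 6.0]
width: 12.2
finger_force: 49.5
```

```bash
python3 - <<'E'
from h import *
rep(np.array([557,291.5]),123.5,np.array([2.3,-1.9,6.8]),123.5-np.degrees(2.24))
E
```

```text
t 9.25 phi 4.3 cmd -4.842546109304408 turn 2.08 R 36.39 Ft -8.49 Fr 2.02 F [ 1.4  8.6 -0.8] w 12.17 pos [593.3 294.2  77.5]
0.1 [-0.36, -0.05, 0.03]
0.2 [-0.71, -0.13, 0.05]
0.3 [-1.05, -0.25, 0.08]
0.4 [-1.37, -0.4, 0.1]
0.5 [-1.68, -0.58, 0.13]
0.6 [-1.97, -0.8, 0.16]
0.7 [-2.24, -1.04, 0.18]
```

step_arm(
  series=[
    [[0,0,0],0,0],
    [[0,0,0],0,0],
    [[0,0,0],0,0],
    [[0,0,0],0,0],
    [[0,0,0],0,0],
    [[0,0,0],0,0],
  ],
)

```text
time_s: 9.85
position: [593.3, 294.2, 77.4]
eef_rot: [[0.001, 1.0, 0.007], [1.0, -0.001, 0.011], [0.011, 0.007, -1.0]]
force: [3.7, 7.9, 5.5]
width: 12.1
finger_force: 49.5
```

```bash
python3 - <<'E'
from h import *
rep(np.array([557,291.5]),123.5,np.array([2.3,-1.9,6.8]),123.5-np.degrees(2.24))
E
```

```text
t 9.85 phi 4.3 cmd -4.842546109304408 turn 2.08 R 36.39 Ft -9.67 Fr 2.09 F [ 1.4  9.8 -1.3] w 12.07 pos [593.3 294.2  77.4]
0.1 [-0.36, -0.05, 0.03]
0.2 [-0.71, -0.13, 0.05]
0.3 [-1.05, -0.25, 0.08]
0.4 [-1.37, -0.4, 0.1]
0.5 [-1.68, -0.58, 0.13]
0.6 [-1.97, -0.8, 0.16]
0.7 [-2.24, -1.04, 0.18]
```

step_arm(
  series=[
    [[-0.36,-0.05,0.03],0,0],
    [[-0.71,-0.13,0.05],0,0],
    [[-0.71,-0.13,0.05],0,0],
    [[-0.71,-0.13,0.05],0,0],
    [[-0.71,-0.13,0.05],0,0],
  ],
)

```text
time_s: 10.35
position: [593.3, 287.8, 77.4]
eef_rot: [[0.001, 1.0, 0.01], [1.0, -0.001, 0.013], [0.013, 0.01, -1.0]]
force: [5.5, 7.8, 4.2]
width: 12.2
finger_force: 49.4
```

```bash
python3 - <<'E'
from h import *
rep(np.array([557,291.5]),123.5,np.array([2.3,-1.9,6.8]),123.5-np.degrees(2.44))
o=get_obs();print(o["wrist_torque"],o["finger_force"])
E
```

```text
t 10.35 phi -5.9 cmd -16.301702011920867 turn 2.258 R 36.45 Ft -9.98 Fr 2.2 F [ 3.2  9.7 -2.6] w 12.22 pos [593.3 287.8  77.4]
0.1 [-0.34, -0.12, 0.03]
0.2 [-0.67, -0.27, 0.05]
0.3 [-0.98, -0.45, 0.08]
0.4 [-1.27, -0.67, 0.1]
0.5 [-1.53, -0.91, 0.13]
0.6 [-1.77, -1.17, 0.16]
0.7 [-1.99, -1.46, 0.18]
[ 1.68936584 -1.06572019 -0.00923867] 49.3892240524292
```

```bash
cat >> h.py <<'E'
def avgF(n=8):
    L=[]
    for _ in range(n): L.append(get_obs()["force"]); camera("top")
    L=np.array(L); return L.mean(0),L.std(0)
def rep2(C,th0,F0,phic,n=6,m=5):
    m_,s_=avgF(n); o=get_obs(); p=o["position"][:2]-C; ph=np.arctan2(p[1],p[0])
    a=np.array([np.sin(ph),-np.cos(ph)]); r=p/np.linalg.norm(p); f=m_-F0
    print("t",round(o["time_s"],2),"phi",np.degrees(ph).round(1),"cmd",round(phic,1),"turn",round((np.radians(th0)-ph)%6.2832,3),"R",np.linalg.norm(p).round(2),"Ft grasp0",(f[:2]@a).round(2),"Fr",(f[:2]@r).round(2),"Ft air",((m_[:2]-[.3,.2])@a).round(2),"F",m_.round(1),s_.round(1),"w",round(o["width"],2),"pos",o["position"].round(1))
    p0=np.radians(phic)
    for k in range(1,m+1):
        t=k*.1; print(round(t,2),[round(float(x),2) for x in(3.6*(np.sin(p0-t)-np.sin(p0)),3.6*(np.cos(p0-t)-np.cos(p0)),.26*t)])
E
python3 - <<'E'
from h import *
rep2(np.array([557,291.5]),123.5,np.array([2.3,-1.9,6.8]),-16.3,8)
E
```

```text
t 10.75 phi -6.0 cmd -16.3 turn 2.26 R 36.47 Ft grasp0 -10.7 Fr 2.42 Ft air -8.82 F [5.8 8.5 4.6] [0.6 0.4 0.4] w 12.09 pos [593.3 287.7  77.3]
0.1 [-0.34, -0.12, 0.03]
0.2 [-0.67, -0.27, 0.05]
0.3 [-0.98, -0.45, 0.08]
0.4 [-1.27, -0.67, 0.1]
0.5 [-1.53, -0.91, 0.13]
```

step_arm(
  series=[
    [[0.15,0,0],0,0],
    [[0.35,0,0],0,0],
    [[0.35,0,0],0,0.15],
    [[0.35,0,0],0,0.3],
    [[0.35,0,0],0,0.3],
    [[0.35,0,-2],0,0.3],
    [[0.35,0,-7],0,0.4],
    [[-3,-3,-8],0,0.4],
    [[-6.5,-6.5,-8],0,0.4],
    [[-6.5,-6.5,-8],0,0.4],
  ],
)

```text
time_s: 11.75
position: [518.1, 209.4, 151.3]
eef_rot: [[0.005, 1.0, -0.009], [1.0, -0.005, -0.009], [-0.009, -0.009, -1.0]]
force: [0.6, 0.6, 0.1]
width: 34.5
finger_force: 0.0
```

```bash
python3 - <<'E'
from h import *
F,s=avgF(4); o=get_obs(); print(o["time_s"],o["position"],F,o["eef_rot"].round(4),o["q"].round(1))
d=np.array([467.5,160])-o["position"][:2]; print("tool xy mm",o["eef_rot"][:2,:2].T@d, o["position"][2]-82)
E
```

```text
11.95 [525.35940962 216.60460735 153.67411513] [ 0.35046457  0.37051633 -0.02570032] [[ 2.9e-03  1.0e+00  2.0e-04]
 [ 1.0e+00 -2.9e-03  8.0e-04]
 [ 8.0e-04  2.0e-04 -1.0e+00]] [ -2.2  26.2 -31.9 106.8  17.3  51.8 -42.4]
tool xy mm [-56.77086918 -57.69625637] 71.67411513320141
```

step_arm(
  series=[
    [[-3,-3,0],0,0.4],
    [[-5.7,-5.8,0],0,0.4],
    [[-5.7,-5.8,1],0,0.4],
    [[-5.7,-5.8,4.5],0,0.4],
    [[-5.7,-5.8,7],0,0.4],
    [[-5.7,-5.8,7.2],0,0.4],
    [[-5.7,-5.8,7.2],0,0.15],
    [[-5.7,-5.8,7.2],0,0],
    [[-5.7,-5.8,7.2],0,0],
    [[-5.7,-5.8,7.2],0,0],
  ],
)

```text
time_s: 12.95
position: [467.8, 160.3, 82.5]
eef_rot: [[0.003, 1.0, 0.003], [1.0, -0.003, 0.002], [0.002, 0.003, -1.0]]
force: [1.8, 3.9, -4.0]
width: 12.0
finger_force: 48.7
```

```bash
python3 - <<'E'
from h import *
F,s=avgF(6); o=get_obs(); print(o["time_s"],o["position"],F,s,o["width"],o["finger_force"]); 
p=o["position"][:2]-[447.7,189.6]; print(np.linalg.norm(p),np.degrees(np.arctan2(p[1],p[0])))
arc(-57,np.arange(1,10)*.12)
E
```

```text
13.25 [467.23738256 159.77680559  82.22258047] [ 1.68799947  3.20960234 -3.21473565] [0.24189513 0.51610575 0.72907999] 12.164152941453363 48.91876816749573
35.65294155772626 -56.77091247552299
0.12 [np.float64(-0.21), np.float64(-0.38), np.float64(0.03)]
0.24 [np.float64(-0.38), np.float64(-0.77), np.float64(0.06)]
0.36 [np.float64(-0.5), np.float64(-1.19), np.float64(0.09)]
0.48 [np.float64(-0.56), np.float64(-1.62), np.float64(0.12)]
0.6 [np.float64(-0.58), np.float64(-2.05), np.float64(0.16)]
0.72 [np.float64(-0.54), np.float64(-2.48), np.float64(0.19)]
0.84 [np.float64(-0.46), np.float64(-2.9), np.float64(0.22)]
0.96 [np.float64(-0.32), np.float64(-3.31), np.float64(0.25)]
1.08 [np.float64(-0.13), np.float64(-3.7), np.float64(0.28)]
```

step_arm(
  series=[
    [[-0.21,-0.38,0.03],0,0],
    [[-0.38,-0.77,0.06],0,0],
    [[-0.5,-1.19,0.09],0,0],
    [[-0.56,-1.62,0.12],0,0],
    [[-0.58,-2.05,0.16],0,0],
    [[-0.54,-2.48,0.19],0,0],
    [[-0.46,-2.9,0.22],0,0],
    [[-0.32,-3.31,0.25],0,0],
    [[-0.13,-3.7,0.28],0,0],
    [[-0.13,-3.7,0.28],0,0],
  ],
)

```text
time_s: 14.25
position: [431.1, 158.4, 79.5]
eef_rot: [[0.003, 1.0, 0.004], [1.0, -0.003, 0.002], [0.002, 0.004, -1.0]]
force: [4.9, 4.2, -2.3]
width: 12.1
finger_force: 48.9
```

```bash
python3 - <<'E'
from h import *
rep2(np.array([447.7,189.6]),-57,np.array([1.7,3.2,-3.2]),-57-np.degrees(1.08),5)
E
```

```text
t 14.5 phi -117.9 cmd -118.9 turn 1.063 R 35.34 Ft grasp0 -2.24 Fr -1.81 Ft air -2.07 F [ 4.5  3.7 -2.2] [0.4 0.5 0.3] w 12.46 pos [431.1 158.4  79.5]
0.1 [0.19, -0.31, 0.03]
0.2 [0.41, -0.59, 0.05]
0.3 [0.65, -0.85, 0.08]
0.4 [0.93, -1.09, 0.1]
0.5 [1.22, -1.3, 0.13]
```

step_arm(
  series=[
    [[0.19,-0.31,0.03],0,0],
    [[0.41,-0.59,0.05],0,0],
    [[0.65,-0.85,0.08],0,0],
    [[0.65,-0.85,0.08],0,0],
  ],
)

```text
time_s: 14.9
position: [423.2, 164.1, 78.8]
eef_rot: [[0.003, 1.0, 0.004], [1.0, -0.003, 0.0], [0.0, 0.004, -1.0]]
force: [5.4, 2.3, -1.6]
width: 12.3
finger_force: 49.0
```

```bash
python3 - <<'E'
from h import *
rep2(np.array([447.7,189.6]),-57,np.array([1.7,3.2,-3.2]),-57-np.degrees(1.38),5)
E
```

```text
t 15.15 phi -133.8 cmd -136.1 turn 1.341 R 35.37 Ft grasp0 -3.4 Fr -2.49 Ft air -2.34 F [ 5.9  2.6 -1.9] [0.3 0.4 0.4] w 11.87 pos [423.2 164.1  78.8]
0.1 [0.27, -0.24, 0.03]
0.2 [0.56, -0.44, 0.05]
0.3 [0.88, -0.62, 0.08]
0.4 [1.21, -0.77, 0.1]
0.5 [1.55, -0.88, 0.13]
```

step_arm(
  series=[
    [[0.27,-0.24,0.03],0,0],
    [[0.56,-0.44,0.05],0,0],
    [[0.88,-0.62,0.08],0,0],
    [[0.88,-0.62,0.08],0,0],
  ],
)

```text
time_s: 15.55
position: [416.9, 171.9, 78.0]
eef_rot: [[0.004, 1.0, 0.004], [1.0, -0.004, -0.002], [-0.001, 0.004, -1.0]]
force: [4.5, -0.0, 0.9]
width: 12.1
finger_force: 49.3
```

```bash
python3 - <<'E'
from h import *
rep2(np.array([447.7,189.6]),-57,np.array([1.7,3.2,-3.2]),-57-np.degrees(1.68),5)
E
```

```text
t 15.8 phi -150.1 cmd -153.3 turn 1.625 R 35.45 Ft grasp0 -4.42 Fr -1.38 Ft air -2.52 F [5.1 0.1 0.9] [0.4 0.2 0.5] w 12.37 pos [417.  171.9  78. ]
0.1 [0.33, -0.15, 0.03]
0.2 [0.67, -0.26, 0.05]
0.3 [1.02, -0.34, 0.08]
0.4 [1.38, -0.38, 0.1]
0.5 [1.74, -0.38, 0.13]
```

step_arm(
  series=[
    [[0.33,-0.15,0.03],0,0],
    [[0.67,-0.26,0.05],0,0],
    [[1.02,-0.34,0.08],0,0],
    [[1.02,-0.34,0.08],0,0],
  ],
)

```text
time_s: 16.2
position: [413.2, 180.5, 77.3]
eef_rot: [[0.005, 1.0, 0.002], [1.0, -0.005, -0.005], [-0.005, 0.002, -1.0]]
force: [3.7, -3.8, 6.1]
width: 12.1
finger_force: 49.9
```

```bash
python3 - <<'E'
from h import *
rep2(np.array([447.7,189.6]),-57,np.array([1.7,3.2,-3.2]),-57-np.degrees(1.98),5)
E
```

```text
t 16.45 phi -165.3 cmd -170.4 turn 1.889 R 35.64 Ft grasp0 -6.89 Fr -0.37 Ft air -4.35 F [ 3.8 -3.4  6.1] [0.3 0.6 0.4] w 12.23 pos [413.2 180.5  77.3]
0.1 [0.36, -0.04, 0.03]
0.2 [0.72, -0.05, 0.05]
0.3 [1.08, -0.02, 0.08]
0.4 [1.43, 0.05, 0.1]
0.5 [1.78, 0.15, 0.13]
```

step_arm(
  series=[
    [[0.36,-0.04,0.03],0,0],
    [[0.72,-0.05,0.05],0,0],
    [[1.08,-0.02,0.08],0,0],
    [[1.08,-0.02,0.08],0,0],
    [[1.08,-0.02,0.08],0,0],
  ],
)

```text
time_s: 16.95
position: [411.9, 189.4, 76.7]
eef_rot: [[0.006, 1.0, -0.0], [1.0, -0.006, -0.009], [-0.009, -0.0, -1.0]]
force: [-0.5, -9.3, 16.0]
width: 12.1
finger_force: 51.1
```

```bash
python3 - <<'E'
from h import *
rep2(np.array([447.7,189.6]),-57,np.array([1.7,3.2,-3.2]),-57-np.degrees(2.28),6)
E
```

```text
t 17.25 phi -179.7 cmd -187.6 turn 2.142 R 35.84 Ft grasp0 -11.81 Fr 1.92 Ft air -8.81 F [-0.2 -8.6 16.2] [0.5 0.5 0.6] w 12.27 pos [411.9 189.4  76.7]
0.1 [0.35, 0.07, 0.03]
0.2 [0.7, 0.17, 0.05]
0.3 [1.03, 0.3, 0.08]
0.4 [1.35, 0.47, 0.1]
0.5 [1.65, 0.67, 0.13]
```

step_arm(
  series=[
    [[0.18,0.03,0],0,0],
    [[0.35,0.07,0],0,0],
    [[0.35,0.07,0],0,0],
    [[0.35,0.07,0],0,0],
  ],
)

```text
time_s: 17.65
position: [411.9, 191.5, 76.6]
eef_rot: [[0.006, 1.0, -0.002], [1.0, -0.006, -0.012], [-0.012, -0.002, -1.0]]
force: [-1.0, -10.6, 19.7]
width: 12.6
finger_force: 51.4
```

```bash
python3 - <<'E'
from h import *
rep2(np.array([447.7,189.6]),-57,np.array([1.7,3.2,-3.2]),-57-np.degrees(2.38),6)
E
```

```text
t 17.95 phi 176.9 cmd -193.4 turn 2.2 R 35.89 Ft grasp0 -14.44 Fr 2.8 Ft air -11.37 F [ -1.9 -11.1  19.4] [0.4 0.6 0.5] w 12.29 pos [411.9 191.5  76.6]
0.1 [0.35, 0.1, 0.03]
0.2 [0.68, 0.24, 0.05]
0.3 [1.0, 0.4, 0.08]
0.4 [1.3, 0.6, 0.1]
0.5 [1.58, 0.83, 0.13]
```

step_arm(
  series=[
    [[-0.2,0,-0.1],0,0],
    [[-0.4,0,-0.3],0,0],
    [[-0.4,0,-0.3],0,0.15],
    [[-0.4,0,-0.3],0,0.3],
    [[-0.4,0,-0.3],0,0.3],
    [[-0.4,0,-2.5],0,0.3],
    [[-0.4,0,-7.3],0,0.4],
    [[-0.4,5,-8],0,0.4],
    [[-0.4,10,-8],0,0.4],
    [[-0.4,10,-8],0,0.4],
  ],
)

```text
time_s: 18.95
position: [518.3, 192.5, 156.7]
eef_rot: [[0.009, 1.0, 0.005], [1.0, -0.009, 0.002], [0.002, 0.005, -1.0]]
force: [-0.7, -0.7, -0.7]
width: 34.2
finger_force: 0.0
```

```bash
python3 - <<'E'
from h import *
F,s=avgF(4); o=get_obs(); print(o["time_s"],o["position"],F,o["q"].round(1))
d=np.array([587,199.3])-o["position"][:2]; print("tool xy mm",o["eef_rot"][:2,:2].T@d, o["position"][2]-82)
E
```

```text
19.15 [510.45939469 193.76030302 155.12994661] [-0.25935483 -0.26286221 -0.62887247] [  0.3  24.3 -32.5 109.5  16.5  50.9 -40.5]
tool xy mm [ 5.64943993 76.53237863] 73.12994661267857
```

step_arm(
  series=[
    [[0.3,4,0],0,0.4],
    [[0.55,7.7,0],0,0.4],
    [[0.55,7.7,1],0,0.4],
    [[0.55,7.7,4.5],0,0.4],
    [[0.55,7.7,7],0,0.4],
    [[0.55,7.7,7.3],0,0.4],
    [[0.55,7.7,7.3],0,0.15],
    [[0.55,7.7,7.3],0,0],
    [[0.55,7.7,7.3],0,0],
    [[0.55,7.7,7.3],0,0],
  ],
)

```text
time_s: 20.15
position: [588.4, 199.4, 83.4]
eef_rot: [[0.002, 1.0, -0.001], [1.0, -0.002, 0.0], [0.0, -0.001, -1.0]]
force: [-4.7, 0.9, 0.4]
width: 11.9
finger_force: 49.0
```

```bash
python3 - <<'E'
from h import *
F,s=avgF(6); o=get_obs(); print(o["time_s"],o["position"],F,s,o["width"],o["finger_force"]); 
p=o["position"][:2]-[553.6,185.9]; print(np.linalg.norm(p),np.degrees(np.arctan2(p[1],p[0])))
arc(21.5,np.arange(1,10)*.12)
E
```

```text
20.45 [588.5568666  199.30984133  83.23843131] [-4.89569487  0.58219763  1.68064547] [0.56903722 0.23578256 0.61867379] 12.376613460227693 49.29852247238159
37.4407046821827 20.98736698765799
0.12 [np.float64(-0.41), np.float64(0.13), np.float64(0.03)]
0.24 [np.float64(-0.83), np.float64(0.22), np.float64(0.06)]
0.36 [np.float64(-1.26), np.float64(0.25), np.float64(0.09)]
0.48 [np.float64(-1.7), np.float64(0.23), np.float64(0.12)]
0.6 [np.float64(-2.12), np.float64(0.16), np.float64(0.16)]
0.72 [np.float64(-2.54), np.float64(0.04), np.float64(0.19)]
0.84 [np.float64(-2.93), np.float64(-0.13), np.float64(0.22)]
0.96 [np.float64(-3.31), np.float64(-0.35), np.float64(0.25)]
1.08 [np.float64(-3.65), np.float64(-0.61), np.float64(0.28)]
```

step_arm(
  series=[
    [[-0.4,0.05,0.03],0,0],
    [[-0.83,0.12,0.06],0,0],
    [[-1.26,0.15,0.09],0,0],
    [[-1.7,0.13,0.12],0,0],
    [[-2.12,0.06,0.16],0,0],
    [[-2.54,-0.06,0.19],0,0],
    [[-2.93,-0.23,0.22],0,0],
    [[-3.31,-0.45,0.25],0,0],
    [[-3.65,-0.71,0.28],0,0],
    [[-3.65,-0.71,0.28],0,0],
  ],
)

```text
time_s: 21.45
position: [582.2, 164.2, 80.6]
eef_rot: [[0.002, 1.0, 0.002], [1.0, -0.002, 0.003], [0.003, 0.002, -1.0]]
force: [-4.2, 4.7, 1.2]
width: 12.1
finger_force: 49.3
```

```bash
python3 - <<'E'
from h import *
rep2(np.array([554,186.2]),21.5,np.array([-.55,-.45,0]),21.5-np.degrees(1.08),5)
E
```

```text
t 21.7 phi -37.9 cmd -40.4 turn 1.036 R 35.78 Ft grasp0 -2.03 Fr -5.8 Ft air -1.0 F [-3.9  4.7  1.6] [0.2 0.3 0.5] w 12.46 pos [582.2 164.2  80.6]
0.1 [-0.26, -0.25, 0.03]
0.2 [-0.5, -0.52, 0.05]
0.3 [-0.71, -0.81, 0.08]
0.4 [-0.88, -1.12, 0.1]
0.5 [-1.03, -1.45, 0.13]
```

step_arm(
  series=[
    [[-0.2,-0.32,0.03],0,0],
    [[-0.4,-0.62,0.05],0,0],
    [[-0.6,-0.91,0.08],0,0],
    [[-0.6,-0.91,0.08],0,0],
  ],
)

```text
time_s: 22.1
position: [573.5, 156.6, 79.7]
eef_rot: [[0.003, 1.0, 0.002], [1.0, -0.003, 0.001], [0.001, 0.002, -1.0]]
force: [-0.1, 5.2, 2.1]
width: 12.2
finger_force: 49.3
```

```bash
python3 - <<'E'
from h import *
rep2(np.array([554,186.2]),21.5,np.array([-.55,-.45,0]),21.5-np.degrees(1.38),5)
E
```

```text
t 22.35 phi -56.6 cmd -57.6 turn 1.364 R 35.46 Ft grasp0 -3.15 Fr -4.5 Ft air -2.08 F [-0.4  5.   3.2] [0.4 0.1 0.9] w 12.2 pos [573.5 156.6  79.6]
0.1 [-0.18, -0.31, 0.03]
0.2 [-0.32, -0.64, 0.05]
0.3 [-0.43, -0.98, 0.08]
0.4 [-0.51, -1.34, 0.1]
0.5 [-0.55, -1.69, 0.13]
```

step_arm(
  series=[
    [[-0.12,-0.34,0.03],0,0],
    [[-0.25,-0.7,0.05],0,0],
    [[-0.25,-0.7,0.05],0,0],
    [[-0.25,-0.7,0.05],0,0],
  ],
)

```text
time_s: 22.75
position: [566.8, 153.3, 79.2]
eef_rot: [[0.003, 1.0, 0.002], [1.0, -0.003, -0.0], [-0.0, 0.002, -1.0]]
force: [0.6, 3.2, 6.0]
width: 11.8
finger_force: 49.5
```

```bash
python3 - <<'E'
from h import *
rep2(np.array([554,186.2]),21.5,np.array([-.55,-.45,0]),21.5-np.degrees(1.58),5)
E
```

```text
t 23.0 phi -68.8 cmd -69.0 turn 1.576 R 35.28 Ft grasp0 -3.17 Fr -3.03 Ft air -2.14 F [1.3 3.5 6. ] [0.6 0.5 0.4] w 12.32 pos [566.8 153.3  79.1]
0.1 [-0.11, -0.34, 0.03]
0.2 [-0.19, -0.69, 0.05]
0.3 [-0.23, -1.05, 0.08]
0.4 [-0.24, -1.41, 0.1]
0.5 [-0.21, -1.77, 0.13]
```

step_arm(
  series=[
    [[-0.08,-0.34,0.03],0,0],
    [[-0.15,-0.69,0.05],0,0],
    [[-0.18,-1.05,0.08],0,0],
    [[-0.18,-1.05,0.08],0,0],
  ],
)

```text
time_s: 23.4
position: [558.2, 151.4, 78.9]
eef_rot: [[0.004, 1.0, 0.006], [1.0, -0.004, 0.0], [0.0, 0.006, -1.0]]
force: [5.6, 2.5, 5.8]
width: 12.1
finger_force: 49.5
```

```bash
python3 - <<'E'
from h import *
rep2(np.array([554,186.2]),21.5,np.array([-.55,-.45,0]),21.5-np.degrees(1.88),5)
E
```

```text
t 23.65 phi -83.1 cmd -86.2 turn 1.825 R 35.08 Ft grasp0 -5.84 Fr -2.73 Ft air -4.91 F [4.9 3.  5.7] [0.4 0.4 0.5] w 12.31 pos [558.2 151.4  78.9]
0.1 [-0.01, -0.36, 0.03]
0.2 [0.02, -0.72, 0.05]
0.3 [0.09, -1.07, 0.08]
0.4 [0.19, -1.42, 0.1]
0.5 [0.33, -1.75, 0.13]
```

step_arm(
  series=[
    [[-0.01,-0.36,0.03],0,0],
    [[0.02,-0.72,0.05],0,0],
    [[0.08,-1.05,0.08],0,0],
    [[0.1,-1.12,0.08],0,0],
    [[0.1,-1.12,0.08],0,0],
  ],
)

```text
time_s: 24.15
position: [549.7, 151.5, 78.8]
eef_rot: [[0.005, 1.0, 0.011], [1.0, -0.005, 0.0], [0.0, 0.011, -1.0]]
force: [9.6, 2.0, 5.2]
width: 12.2
finger_force: 49.6
```

```bash
python3 - <<'E'
from h import *
rep2(np.array([554,186.2]),21.5,np.array([-.55,-.45,0]),21.5-np.degrees(2.2),6)
E
```

```text
t 24.45 phi -97.1 cmd -104.6 turn 2.069 R 35.01 Ft grasp0 -9.35 Fr -2.69 Ft air -8.59 F [9.1 1.1 5.2] [0.3 0.5 0.3] w 11.92 pos [549.7 151.5  78.8]
0.1 [0.11, -0.34, 0.03]
0.2 [0.25, -0.67, 0.05]
0.3 [0.42, -0.99, 0.08]
0.4 [0.63, -1.29, 0.1]
0.5 [0.86, -1.56, 0.13]
```

step_arm(
  series=[
    [[0.05,-0.2,0.01],0,0],
    [[0.05,-0.2,0.01],0,0],
    [[0,0.1,0],0,0],
    [[0,0.25,-0.1],0,0.15],
    [[0,0.25,-0.1],0,0.3],
    [[0,0.25,-0.1],0,0.3],
    [[0,0.25,-2.5],0,0.3],
    [[0,0.25,-7.3],0,0.4],
    [[3.5,-3.5,-8],0,0.4],
    [[7,-7,-8],0,0.4],
  ],
)

```text
time_s: 25.45
position: [475.4, 221.1, 157.8]
eef_rot: [[0.008, 1.0, 0.001], [1.0, -0.008, -0.001], [-0.001, 0.001, -1.0]]
force: [-0.7, 1.8, 0.4]
width: 34.6
finger_force: 0.0
```

```bash
python3 - <<'E'
from h import *
F,s=avgF(4); o=get_obs(); print(o["time_s"],o["position"],F,o["q"].round(1))
d=np.array([423.8,273])-o["position"][:2]; print("tool xy mm",o["eef_rot"][:2,:2].T@d, o["position"][2]-82)
E
```

```text
25.65 [473.67256429 221.94322309 156.26011536] [-1.52691168  1.39715577 -0.08099186] [ -2.5  22.5 -34.  112.3  16.3  50.  -45.1]
tool xy mm [ 51.04143158 -49.88825276] 74.2601153559952
```

step_arm(
  series=[
    [[3,-3,0],0,0.4],
    [[5.1,-5,0],0,0.4],
    [[5.1,-5,1],0,0.4],
    [[5.1,-5,4.5],0,0.4],
    [[5.1,-5,7],0,0.4],
    [[5.1,-5,7.4],0,0.4],
    [[5.1,-5,7.4],0,0.15],
    [[5.1,-5,7.4],0,0],
    [[5.1,-5,7.4],0,0],
    [[5.1,-5,7.4],0,0],
  ],
)

```text
time_s: 26.65
position: [425.1, 272.5, 83.1]
eef_rot: [[0.003, 1.0, -0.001], [1.0, -0.003, -0.002], [-0.002, -0.001, -1.0]]
force: [-2.7, -1.8, -3.3]
width: 12.1
finger_force: 48.8
```

```bash
python3 - <<'E'
from h import *
F,s=avgF(6); o=get_obs(); print(o["time_s"],o["position"],F,s,o["width"],o["finger_force"]); 
p=o["position"][:2]-[451.4,295.5]; print(np.linalg.norm(p),np.degrees(np.arctan2(p[1],p[0])))
arc(-141,np.arange(1,10)*.12)
E
```

```text
26.95 [425.08343821 272.64599725  82.93490168] [-2.93162462 -2.85275952 -2.63450711] [0.33555974 0.58159548 0.70325064] 12.268420877787067 48.96537959575653
34.854940337617684 -139.02808188845924
0.12 [np.float64(0.35), np.float64(-0.25), np.float64(0.03)]
0.24 [np.float64(0.73), np.float64(-0.46), np.float64(0.06)]
0.36 [np.float64(1.13), np.float64(-0.62), np.float64(0.09)]
0.48 [np.float64(1.55), np.float64(-0.73), np.float64(0.12)]
0.6 [np.float64(1.98), np.float64(-0.79), np.float64(0.16)]
0.72 [np.float64(2.41), np.float64(-0.8), np.float64(0.19)]
0.84 [np.float64(2.84), np.float64(-0.76), np.float64(0.22)]
0.96 [np.float64(3.26), np.float64(-0.66), np.float64(0.25)]
1.08 [np.float64(3.67), np.float64(-0.52), np.float64(0.28)]
```

step_arm(
  series=[
    [[0.35,-0.27,0.03],0,0],
    [[0.73,-0.5,0.06],0,0],
    [[1.13,-0.68,0.09],0,0],
    [[1.55,-0.81,0.12],0,0],
    [[1.98,-0.89,0.16],0,0],
    [[2.4,-0.93,0.19],0,0],
    [[2.83,-0.91,0.22],0,0],
    [[3.25,-0.83,0.25],0,0],
    [[3.64,-0.71,0.28],0,0],
    [[3.64,-0.71,0.28],0,0],
  ],
)

```text
time_s: 27.95
position: [419.0, 311.0, 80.1]
eef_rot: [[0.003, 1.0, 0.001], [1.0, -0.003, 0.001], [0.001, 0.001, -1.0]]
force: [-0.7, -2.4, -4.1]
width: 11.7
finger_force: 48.8
```

```bash
python3 - <<'E'
from h import *
rep2(np.array([451.6,296.5]),-138,np.array([0.,.3,0]),-138-np.degrees(1.08),5)
E
```

```text
t 28.2 phi 156.3 cmd -199.9 turn 1.146 R 35.65 Ft grasp0 -1.28 Fr 0.67 Ft air -1.31 F [-1.1 -0.6 -6.1] [0.4 0.9 1.1] w 12.27 pos [419.  310.8  80.3]
0.1 [0.33, 0.14, 0.03]
0.2 [0.65, 0.31, 0.05]
0.3 [0.95, 0.51, 0.08]
0.4 [1.22, 0.74, 0.1]
0.5 [1.47, 1.0, 0.13]
```

step_arm(
  series=[
    [[0.33,0.14,0.03],0,0],
    [[0.65,0.31,0.05],0,0],
    [[0.95,0.51,0.08],0,0],
    [[0.95,0.51,0.08],0,0],
  ],
)

```text
time_s: 28.6
position: [424.2, 319.6, 79.3]
eef_rot: [[0.003, 1.0, 0.001], [1.0, -0.003, -0.0], [-0.0, 0.001, -1.0]]
force: [-0.7, -2.5, -5.1]
width: 11.8
finger_force: 49.0
```

```bash
python3 - <<'E'
from h import *
rep2(np.array([451.6,296.5]),-138,np.array([0.,.3,0]),-138-np.degrees(1.38),5)
E
```

```text
t 28.85 phi 140.0 cmd -217.1 turn 1.432 R 35.77 Ft grasp0 -1.96 Fr -1.52 Ft air -2.08 F [-0.1 -2.2 -5.3] [0.6 0.6 0.3] w 12.21 pos [424.2 319.5  79.4]
0.1 [0.28, 0.23, 0.03]
0.2 [0.53, 0.49, 0.05]
0.3 [0.75, 0.77, 0.08]
0.4 [0.95, 1.07, 0.1]
0.5 [1.11, 1.39, 0.13]
```

step_arm(
  series=[
    [[0.28,0.23,0.03],0,0],
    [[0.53,0.49,0.05],0,0],
    [[0.53,0.49,0.05],0,0],
    [[0.53,0.49,0.05],0,0],
  ],
)

```text
time_s: 29.25
position: [429.1, 324.4, 78.8]
eef_rot: [[0.003, 1.0, 0.001], [1.0, -0.003, -0.0], [-0.0, 0.001, -1.0]]
force: [0.9, -3.6, -5.0]
width: 12.1
finger_force: 49.0
```

```bash
python3 - <<'E'
from h import *
rep2(np.array([451.6,296.5]),-138,np.array([0.,.3,0]),-138-np.degrees(1.58),5)
E
```

```text
t 29.5 phi 129.0 cmd -228.5 turn 1.624 R 35.91 Ft grasp0 -1.27 Fr -4.24 Ft air -1.44 F [ 1.7 -3.8 -5.1] [0.7 0.3 0.4] w 11.67 pos [429.  324.4  78.8]
0.1 [0.22, 0.28, 0.03]
0.2 [0.42, 0.58, 0.05]
0.3 [0.58, 0.9, 0.08]
0.4 [0.72, 1.24, 0.1]
0.5 [0.81, 1.59, 0.13]
```

step_arm(
  series=[
    [[0.17,0.3,0.03],0,0],
    [[0.34,0.63,0.05],0,0],
    [[0.48,0.96,0.08],0,0],
    [[0.48,0.96,0.08],0,0],
  ],
)

```text
time_s: 29.9
position: [438.2, 329.8, 77.9]
eef_rot: [[0.003, 1.0, -0.0], [1.0, -0.003, 0.0], [0.0, -0.0, -1.0]]
force: [-0.8, -4.6, -2.9]
width: 11.9
finger_force: 49.1
```

```bash
python3 - <<'E'
from h import *
rep2(np.array([451.6,296.5]),-138,np.array([0.,.3,0]),-138-np.degrees(1.88),5)
E
```

```text
t 30.15 phi 112.1 cmd -245.7 turn 1.918 R 35.88 Ft grasp0 -1.99 Fr -3.84 Ft air -2.23 F [-0.4 -4.  -3.7] [0.7 0.4 0.5] w 12.24 pos [438.1 329.7  78. ]
0.1 [0.13, 0.33, 0.03]
0.2 [0.23, 0.68, 0.05]
0.3 [0.29, 1.04, 0.08]
0.4 [0.32, 1.39, 0.1]
0.5 [0.31, 1.75, 0.13]
```

step_arm(
  series=[
    [[0.1,0.33,0.03],0,0],
    [[0.17,0.7,0.05],0,0],
    [[0.17,0.7,0.05],0,0],
    [[0.17,0.7,0.05],0,0],
  ],
)

```text
time_s: 30.55
position: [444.2, 331.7, 77.6]
eef_rot: [[0.002, 1.0, -0.001], [1.0, -0.002, 0.0], [0.0, -0.001, -1.0]]
force: [-4.2, -4.4, -3.4]
width: 12.2
finger_force: 49.3
```

```bash
python3 - <<'E'
from h import *
rep2(np.array([451.6,296.5]),-138,np.array([0.,.3,0]),-138-np.degrees(2.08),5)
E
```

```text
t 30.8 phi 101.9 cmd -257.2 turn 2.096 R 35.96 Ft grasp0 -4.42 Fr -3.21 Ft air -4.69 F [-3.7 -3.8 -1.8] [0.7 0.7 0.8] w 11.59 pos [444.2 331.7  77.6]
0.1 [0.06, 0.35, 0.03]
0.2 [0.09, 0.71, 0.05]
0.3 [0.08, 1.07, 0.08]
0.4 [0.03, 1.43, 0.1]
0.5 [-0.05, 1.78, 0.13]
```

step_arm(
  series=[
    [[0.06,0.35,0.03],0,0],
    [[0.07,0.71,0.05],0,0],
    [[0.06,1.07,0.08],0,0],
    [[0.04,1.25,0.09],0,0],
    [[0.04,1.25,0.09],0,0],
    [[0.04,1.25,0.09],0,0],
  ],
)

```text
time_s: 31.4
position: [454.1, 332.7, 77.1]
eef_rot: [[0.001, 1.0, -0.005], [1.0, -0.001, -0.001], [-0.001, -0.005, -1.0]]
force: [-9.4, -3.4, 4.8]
width: 12.3
finger_force: 49.8
```

```bash
python3 - <<'E'
from h import *
rep2(np.array([451.6,296.5]),-138,np.array([0.,.3,0]),-138-np.degrees(2.43),6)
E
```

```text
t 31.7 phi 86.0 cmd -277.2 turn 2.374 R 36.22 Ft grasp0 -9.36 Fr -4.73 Ft air -9.66 F [-9.7 -3.8  4.3] [0.3 0.4 0.5] w 12.18 pos [454.1 332.6  77.1]
0.1 [-0.06, 0.35, 0.03]
0.2 [-0.16, 0.7, 0.05]
0.3 [-0.29, 1.04, 0.08]
0.4 [-0.46, 1.36, 0.1]
0.5 [-0.65, 1.66, 0.13]
```

step_arm(
  series=[
    [[0,-0.2,0],0,0],
    [[0,-0.4,-0.1],0,0],
    [[0,-0.4,-0.1],0,0.15],
    [[0,-0.4,-0.1],0,0.3],
    [[0,-0.4,-0.1],0,0.3],
    [[0,-0.4,-2.5],0,0.3],
    [[0,-0.4,-7],0,0.4],
    [[-4,-0.4,-11],0,0.4],
    [[-8,0.5,-15],0,0.4],
    [[-12,1,-19],0,0.4],
  ],
)

```text
time_s: 32.7
position: [466.4, 226.0, 254.9]
eef_rot: [[0.002, 1.0, 0.004], [1.0, -0.002, 0.002], [0.002, 0.004, -1.0]]
force: [1.6, -0.2, 0.4]
width: 34.1
finger_force: 0.0
```

step_arm(
  series=[
    [[-3,2,-1],0,0.4],
    [[-6,4,-1],0,0.4],
    [[-6,4,-1],0,0.4],
    [[-6,4,-1],0,0.4],
  ],
)

```text
time_s: 33.1
position: [506.2, 165.8, 263.1]
eef_rot: [[0.005, 1.0, 0.002], [1.0, -0.005, 0.001], [0.001, 0.002, -1.0]]
force: [0.4, 0.6, 0.2]
width: 34.0
finger_force: 0.0
```

```bash
python3 - <<'E'
from h import *
o=get_obs(); print(o["time_s"],o["position"],o["force"])
c=wcam(); cv2.imwrite("pics/w5.png",cv2.resize(np.clip(c["frame"][:,:,::-1]*1.1,0,255).astype(np.uint8),None,fx=1.56,fy=1.56,interpolation=3))
E
```

```text
33.1 [506.20721711 165.82085016 263.0763638 ] [0.37243607 0.62514056 0.17987797]
```

View pics/w5.png

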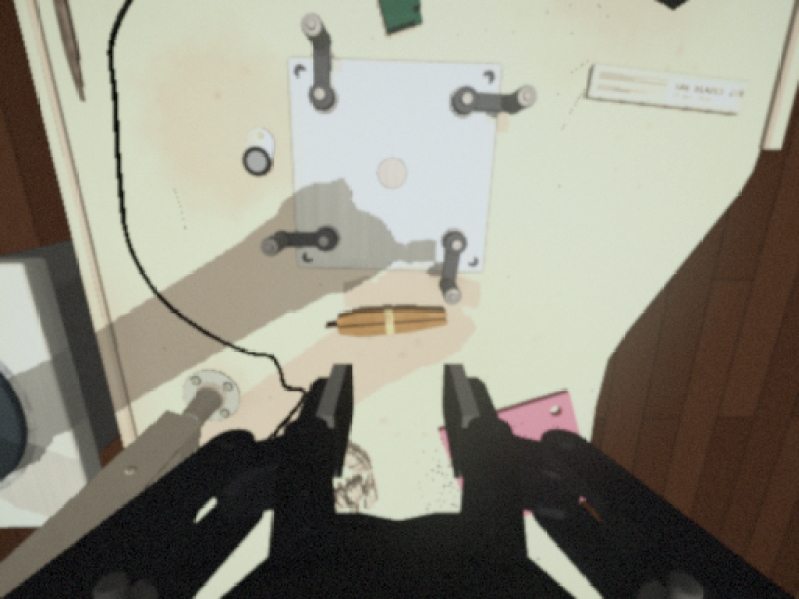

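The picture shows all four cranks turned as intended: knobs at (525,97), (452,296), (270,245) and (312,25). The loose things are undisturbed and the gripper is clear.

```bash
python3 -c "
from rig import *
print(job_done())"
```

```text
the job is handed in; nothing more can be done
None
```

I tightened all four nuts in cross order (1, 3, 2, 4), about 2.1–2.4 rad each rather than a full half turn because each had gone firm by then. I estimate roughly 30–37 N per nut from turn angle and knob force. I then let go, left the loose things where they were, and handed the job in at about 33 s.

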